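# Swap drawers on the bench-top tool chest

### The job

Get the sockets ready for use: push the screwdriver drawer (yellow pull), which was left standing out, fully home, then hook a fingertip behind the lip of the socket drawer (blue pull) and draw it out all the way to its stop. The chest must not have both upper drawers out at once, so home comes first; do not slam the drawers, keep the wide drawer below shut, do not disturb the loose things round the chest, and finish with the hand clear.

Things in the scene. Friction and masses are not known exactly. Their poses are not given: they have to be found in the camera images.
- driver_drawer (a joint): Screwdriver drawer: the left or the right upper drawer of the chest, red front 204 mm wide and 54 mm high, yellow pull with an upturned lip along it, screwdrivers inside. 0 = fully home, 0.14 m = fully out at its stop. About 3.5 N of rail friction and 0.8 kg; stays where left, no catch or spring. Starts 60 to 120 mm out.
- socket_drawer (a joint): Socket drawer: the other upper drawer, same size, blue pull with an upturned lip along it, chrome sockets inside. 0 = fully home, 0.14 m = fully out at its stop. About 3.5 N of rail friction and 0.8 kg; stays where left, no catch or spring. Starts shut or up to 10 mm ajar.
- wide_drawer (a joint): The wide drawer under the two upper ones (430 mm wide, red front, plain metal pull); its own lip's top edge is 82 mm above the bench. Same motion and values; it starts and stays shut at 0.
- yellow_pull: Yellow full-width pull fixed to the front of the screwdriver drawer, moving with it. Origin: middle of the top edge of its upturned lip (0.144 m above the bench, 4 mm thick, 196 mm long, level). x points into the chest (drawer opens along -x), y along the lip. Behind the lip an open trough 30 mm wide, 22 mm deep: middle line 17 mm along +x, red drawer face 32 mm. Lip's outer face 2 mm along -x.
- blue_pull: Blue full-width pull fixed to the front of the socket drawer, moving with it. Origin: middle of the top edge of its upturned lip (0.144 m above the bench, 4 mm thick, 196 mm long, level). x points into the chest (drawer opens along -x), y along the lip. Behind the lip an open trough 30 mm wide, 22 mm deep: middle line 17 mm along +x, red drawer face 32 mm. Lip's outer face 2 mm along -x.
- chest: Dark steel bench-top tool chest, fixed, red drawer fronts: 280 mm deep (x), 460 wide (y), 165 high, flat top with a shallow dish stuck on its rear half (22 mm high). Origin at the centre of its underside; x points away from its front, front face 140 mm from the origin along -x. Middles of the upper drawers 109 mm either side of its middle; a drawer that is home has its red face flush with the front.
- spray_can: Loose upright green spray can with a red cap, 60 mm across, 170 mm high, on the bench beside the front of the chest; origin at the centre of its underside. Leave alone.
- nut_tub: Loose clear plastic tub of nuts, 80 mm across, 60 mm high, on the bench beside the front of the chest, on the other side from the spray can; origin at the centre of its underside. Leave alone.
- screwdriver: Loose screwdriver with a yellow handle, 200 mm long, lying on the bench in front of the chest, below where the drawers pass; along its x axis. Leave alone.
- wrench: Loose steel wrench, 170 mm long, lying on the bench towards the robot from the chest, on the side away from the spray can; along its x axis. Leave alone.

How it is judged:
On the way, in this order (a step that is already met when the one before it is completed fails the run):
1. the screwdriver drawer is fully home (value of joint driver_drawer below 0.006 m), for 0.2 s.
2. the fingers, on its blue pull, are drawing the socket drawer out (contact force between the fingers and blue_pull above 0.5 N and value of joint socket_drawer above 0.03 m and velocity of joint socket_drawer above 0.004 m/s), for 0.05 s.
3. the socket drawer is drawn fully out (value of joint socket_drawer above 0.13 m), for 0.2 s.
At the end, for the whole second after the job is handed in: The screwdriver drawer is within 6 mm of fully home, the socket drawer within 10 mm of its outer stop and at rest, the wide drawer within 10 mm of shut, and each loose thing within 20 mm of where it stood (value of joint driver_drawer below 0.006 m and value of joint socket_drawer above 0.13 m and value of joint wide_drawer below 0.01 m and velocity of joint socket_drawer between -0.01 and 0.01 m/s and velocity of joint driver_drawer below 0.01 m/s and distance of each of spray_can, nut_tub, screwdriver, wrench from where it was at the start of the episode below 0.02 m); the robot touches nothing.
It fails at once if both upper drawers stand more than 30 mm out at once (value of joint each of driver_drawer, socket_drawer above 0.03 m).
It fails at once if the wide drawer is drawn more than 20 mm out (value of joint wide_drawer above 0.02 m).
It fails at once if a drawer is slammed (faster than 0.5 m/s) (velocity of joint any of socket_drawer, driver_drawer above 0.5 m/s or velocity of joint any of socket_drawer, driver_drawer below -0.5 m/s).
It fails at once if a loose thing is moved more than 20 mm, lifted or knocked (distance of any of spray_can, nut_tub, screwdriver, wrench from where it was at the start of the episode above 0.02 m).
It also fails if it takes over 51 s, if anything falls off the work surface, if the arm or the gripper's body presses on something with over 40 N, if the wrist force passes 120 N, or if a joint passes its speed limit or range.

### The arm

A 6-joint arm with a two-finger parallel gripper is mounted at the origin on the work surface. World frame = base frame: x ahead of the robot, y to its left, z up, the work surface at z = 0. Lengths are in m, angles in rad, forces in N, time in s.
With the tool pointing down it reaches from about 0.25 to 0.775 m from the base axis. Payload 4 kg.
Tool frame: the origin (TCP) lies midway between the tips of the shut fingers; the grasp point (between the pads) lies 19 mm behind it; z points along the fingers, y is the line along which they close (so a half turn about z gives the same grasp; the last joint's range is limited). The gripper opens to 94 mm and grips with 3 to 60 N. Pads are 16 mm wide; open, the fingers measure 119 mm over their backs; the gripper's body (75 mm by 177 mm) begins 78 mm behind the grasp point.
Start: joints at [-1.442, 0.087, 1.371, -0, 1.684, -0.103], TCP at [0.126, -0.535, 0.206] pointing down, gripper open.
Joint ranges: [-3.1, 3.1], [-0.76, 2.03], [0.27, 2.55], [-1.08, 4.22], [0.17, 2.65], [-2.57, 2.57]. Speed limits (rad/s): [2.79, 2.79, 3.14, 3.14, 3.14, 3.14].

### API

Orientations are given as [roll, pitch, yaw] about the fixed x, y, z axes, in that order (R = Rz(yaw) Ry(pitch) Rx(roll)).
In Python, from bench import get_obs, snapshot, close_job gives the robot as it stands. The module is installed in compiled form; this text tells all that it offers.
- The arm moves only by the tool drive_tool, never from a script. Its argument "commands" is a list of rows, each a list of 6 numbers: the shift along the tool's x, y, z in units of 0.04 m (1.0 is 0.04 m), then the turn, a rotation vector about the tool's x, y, z in units of 0.1 rad (1.0 is 0.1 rad). In form: [[dx, dy, dz, wx, wy, wz], ...]. A call has 1 to 20 rows; each row shifts and turns the commanded pose from where the row before left it, along the tool's axes as they then stand; what a row does not reach is not made up. A row lasts 1/8 s, in which the tool goes at most 62.5 mm and 10.7 degrees, less where a joint would pass 70% of its speed; a pose out of reach is approached as far as the arm can. A call with a number of a shift or a turn outside -1 to 1 is refused whole. A call with a gripper value outside its range is refused whole. "gripper" is the closure, from 0 (fully open) to 1 (shut), set as the call begins (left out, the last holds). The fingers move at their own pace and stop on an object; the grip force is fixed at half the most. Time passes only in rows, so rows that do not move let the fingers close. It gives the time, the measured TCP pose, the force, the opening and the grip force at its end, in the units of the state.
- get_obs(): the state, without advancing time (a new reading comes with each control period).
- snapshot(name): name is "side" or "top"; returns a dict with "image" (420x560x3 uint8, blue, green, red), "range_z" (420x560 float32, m along the optical axis (not along the pixel's ray), 0 where there is no reading), "fx", "fy", "cx", "cy" (pixels), "rvec" (rotation vector, rad) and "tvec" (3), from world to camera coordinates, as OpenCV has them. Camera axes: x right, y down, z forward; pixel columns grow to the right and rows downward; lengths in m; the calibration is good to about 2 mm. A picture is of the moment at which its call begins.
- close_job(): hands the job in; it is judged then, once.
The state is a dict: "time": time; "joint_positions": joint angles; "qvel": joint speeds; "joint_torque": joint torques, N m; "tool_pos": TCP position; "ee_rot": TCP orientation; "wrist_force": force on the tool from outside, world axes, zero at the start; "wrist_torque": the same for the moment, N m; "width": finger opening in m; "finger_force": force on a finger pad.
Only numpy, scipy, OpenCV 4.12 (cv2) and the standard library are available. Lean on these libraries where they do the work, as an engineer would, in place of code of your own. Each camera call takes 0.05 s, during which the arm holds its last target. There are 200 camera calls.

## Working session

There is one attempt and no reset: what is moved stays moved. The work goes in short steps, Python scripts to look and compute and a tool call to move; the robot and the scene stay as the last step left them, time stands still between calls to the robot, and variables do not carry over. Pictures are saved under pics/ and viewed, at most 10 in all, crops included, and the job is handed in when it is done.

Besides the shell and the picture viewer there is one more tool, called after "Emit:" as name(argument=value, ...), one argument or row to a line, values as JSON. drive_tool: Moves the arm, as the interface text tells. Its arguments: {"type":"object","properties":{"commands":{"type":"array"},"gripper":{"type":"number"}},"required":["commands"]}

```bash
mkdir -p pics
cat > h.py <<'E'
import numpy as np, cv2
from bench import get_obs, snapshot
def pts(s):
    """world point for every pixel from range_z"""
    R=cv2.Rodrigues(np.array(s["rvec"],float))[0]; t=np.array(s["tvec"],float).ravel()
    v,u=np.mgrid[0:420,0:560]; z=s["range_z"]
    c=np.stack([(u-s["cx"])/s["fx"]*z,(v-s["cy"])/s["fy"]*z,z],-1)
    return (c-t)@R
E
python3 - <<'E'
from h import *
o=get_obs(); print({k:np.round(v,3) for k,v in o.items()})
for n in("top","side"):
    s=snapshot(n); np.savez(n,**s); cv2.imwrite(f"pics/{n}0.png",s["image"])
    P=pts(s); hsv=cv2.cvtColor(s["image"],cv2.COLOR_BGR2HSV); ok=s["range_z"]>0
    for c,a,b in(("yellow",20,35),("blue",100,125),("green",45,85)):
        m=cv2.inRange(hsv,(a,110,60),(b,255,255))
        k,l,st,_=cv2.connectedComponentsWithStats(m)
        for i in range(1,k):
            if st[i,4]>40:
                q=P[(l==i)&ok]
                if len(q): print(n,c,st[i],np.round(np.percentile(q,[2,50,98],axis=0),3).tolist())
E
```

```text
{'time': np.float64(0.0), 'joint_positions': array([-1.442,  0.088,  1.372, -0.   ,  1.684, -0.103]), 'qvel': array([-0.   ,  0.   ,  0.   ,  0.001,  0.001,  0.001]), 'joint_torque': array([ 0.0000e+00, -3.4019e+01, -3.0242e+01,  7.2000e-02,  3.3000e-02,
       -0.0000e+00]), 'tool_pos': array([ 0.126, -0.535,  0.204]), 'ee_rot': array([-3.139, -0.   ,  0.232]), 'wrist_force': array([0.64 , 0.005, 0.227]), 'wrist_torque': array([ 0.04 , -0.014, -0.021]), 'finger_force': np.float64(0.0), 'width': np.float64(0.094)}
top yellow [349 170  15  37 386] [[0.562, -0.16, 0.106], [0.603, -0.144, 0.128], [0.644, -0.132, 0.135]]
top yellow [306 175  14  38 386] [[0.551, -0.057, 0.108], [0.592, -0.043, 0.128], [0.633, -0.031, 0.134]]
top yellow [ 51 177  20  39 419] [[0.563, 0.576, 0.012], [0.61, 0.596, 0.035], [0.656, 0.62, 0.042]]
top yellow [  0 195  15  39 391] [[0.52, 0.717, 0.021], [0.561, 0.734, 0.035], [0.612, 0.751, 0.041]]
top yellow [244 207  21  38 355] [[0.484, 0.082, 0.017], [0.531, 0.102, 0.024], [0.573, 0.125, 0.03]]
top yellow [ 303  214   89   25 1330] [[0.493, -0.215, 0.0], [0.
[... 714 characters left out ...]
552, -0.059, 0.11], [0.592, -0.051, 0.127], [0.633, -0.033, 0.132]]
side yellow [278 260  43  16 490] [[0.563, -0.16, 0.107], [0.603, -0.151, 0.127], [0.644, -0.124, 0.132]]
side blue [ 46   0  23  27 406] [[-0.577, 0.026, -0.658], [-0.534, 2.034, -0.576], [0.214, 2.055, 0.582]]
side blue [  295     0   265   304 23445] [[0.897, 0.334, -0.658], [1.614, 1.042, -0.456], [1.622, 2.045, -0.028]]
side blue [265  57  31  12 199] [[0.567, 0.652, 0.023], [0.611, 0.669, 0.033], [0.659, 0.691, 0.039]]
side blue [275 140  27  64 839] [[0.575, 0.014, 0.118], [0.598, 0.108, 0.122], [0.619, 0.203, 0.144]]
side green [237 116  20   9  67] [[0.48, 0.287, 0.118], [0.508, 0.293, 0.123], [0.529, 0.309, 0.128]]
```

Run:
```python
from h import *
for n in("top","side"):
    s=dict(np.load(n+".npz")); P=pts(s); hsv=cv2.cvtColor(s["image"],cv2.COLOR_BGR2HSV); ok=s["range_z"]>0
    for c,a,b,ylo,yhi,xl,xh in(("yellow",20,35,-.23,-.01,.45,.55),("blue",100,125,0,.22,.56,.64)):
        m=(cv2.inRange(hsv,(a,110,60),(b,255,255))>0)&ok&(P[...,2]>.138)&(P[...,1]>ylo)&(P[...,1]<yhi)&(P[...,0]>xl)&(P[...,0]<xh)
        q=P[m]; f=np.polyfit(q[:,1],q[:,0],1); print(n,c,len(q),np.round(np.percentile(q,[1,50,99],axis=0),4).tolist(),"x=",np.round(f,4), "mid x",np.polyval(f,np.mean(np.percentile(q[:,1],[1,99]))))
```

```text
top yellow 177 [[0.4911, -0.2159, 0.1382], [0.5014, -0.1118, 0.1444], [0.5142, -0.0191, 0.1495]] x= [-0.0718  0.4935] mid x 0.5019087878492884
top blue 179 [[0.5728, 0.0092, 0.1385], [0.5837, 0.0994, 0.144], [0.6098, 0.2014, 0.1486]] x= [-0.1178  0.5964] mid x 0.5840006590319563
side yellow 176 [[0.4911, -0.22, 0.1385], [0.5023, -0.1327, 0.1427], [0.5168, -0.0221, 0.1461]] x= [-0.0963  0.4899] mid x 0.5015676215543979
side blue 138 [[0.5736, 0.006, 0.1387], [0.5851, 0.0881, 0.1422], [0.6157, 0.2016, 0.1461]] x= [-0.1253  0.5975] mid x 0.5844537365371077
```

View pics/top0.png

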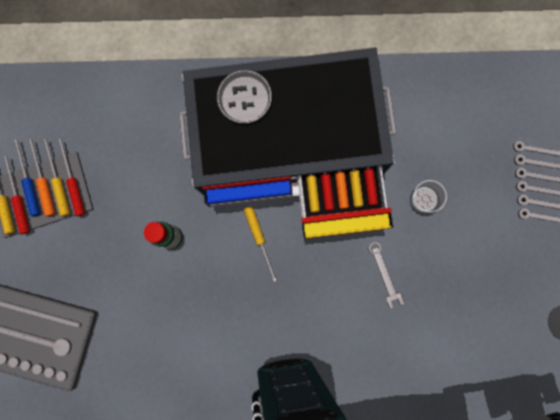

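View pics/side0.png

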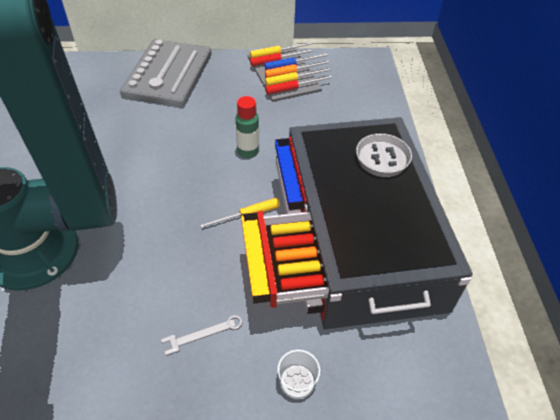

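The top view shows the blue pull nearly shut at (248,190) and the yellow pull standing out at (347,227). The can is at (160,235), the screwdriver at (260,245), the wrench at (385,275) and the tub at (428,197). In the side view the yellow pull is at (257,257) and the blue at (288,172). Next I need the chest frame.

```bash
cat > frame.py <<'E'
from h import *
def chest():
    out=[]
    for n in("top","side"):
        s=dict(np.load(n+".npz")); P=pts(s)
        m=(abs(P[...,2]-.165)<.006)&(s["range_z"]>0)&(P[...,0]>.5)&(P[...,0]<1.1)&(abs(P[...,1])<.35)
        k,l,st,_=cv2.connectedComponentsWithStats(m.astype(np.uint8)); i=1+np.argmax(st[1:,4])
        r=cv2.minAreaRect((P[l==i][:,:2]*1000).astype(np.float32)); print(n,r); out.append(r)
    return out
E
python3 - <<'E'
from frame import *
chest()
o=get_obs(); a=.11
for n in("top","side"):
    s=dict(np.load(n+".npz")); P=pts(s); hsv=cv2.cvtColor(s["image"],cv2.COLOR_BGR2HSV); ok=s["range_z"]>0
    for c,lo,hi in(("y",20,35),("b",100,125)):
        m=(cv2.inRange(hsv,(lo,110,60),(hi,255,255))>0)&ok&(P[...,2]>.115)&(P[...,2]<.155)&(abs(P[...,1])<.23)&(P[...,0]<(.545 if c=="y" else .64))
        q=P[m][:,:2]; print(n,c,cv2.minAreaRect((q*1000).astype(np.float32)))
        for aa in(.09,.10,.11,.12):
            x=q@[np.cos(aa),np.sin(aa)];y=q@[-np.sin(aa),np.cos(aa)]
            print(aa,np.round(np.percentile(x,[0,2,98,100]),4),np.round(np.percentile(y,[0,2,98,100]),4))
a=.11;t=o["tool_pos"];print("tcp chest axes",t[:2]@[np.cos(a),np.sin(a)],t[:2]@[-np.sin(a),np.cos(a)])
E
```

```text
top ((768.78515625, 15.862152099609375), (281.03485107421875, 459.7579650878906), 5.866870403289795)
side ((768.9019165039062, 13.18267822265625), (280.744140625, 462.01934814453125), 5.919338226318359)
top y ((516.0582275390625, -118.62248992919922), (34.51120376586914, 199.4388885498047), 5.930590629577637)
0.09 [0.485  0.486  0.5198 0.5214] [-0.2644 -0.2612 -0.0697 -0.0648]
0.1 [0.4842 0.4847 0.518  0.5191] [-0.2693 -0.2662 -0.0746 -0.0698]
0.11 [0.4822 0.4829 0.5163 0.5176] [-0.2743 -0.2712 -0.0797 -0.0749]
0.12 [0.4795 0.4807 0.5147 0.5166] [-0.2794 -0.2761 -0.0847 -0.0799]
top b ((598.6112670898438, 107.85655212402344), (35.0031852722168, 199.16127014160156), 5.801103115081787)
0.09 [0.5875 0.5883 0.6223 0.6243] [-0.0459 -0.0417  0.1488  0.153 ]
0.1 [0.5888 0.5893 0.6226 0.6239] [-0.052  -0.0478  0.1428  0.1471]
0.11 [0.5887 0.5896 0.6233 0.6245] [-0.0581 -0.0539  0.1368  0.1412]
0.12 [0.5882 0.5894 0.624  0.6256] [-0.0642 -0.0599  0.1309  0.1353]
side y ((515.778076171875, -119.64531707763672), (33.680213928222656, 200.1873779296875), 5.846053123474121)
0.09 [0.4851 0.4861 0.5189 0.5204] [-0.2657 -0.2522 -0.0723 -0.0656]
0.1 [0.4842 0.4846 0.5172 0.5181] [-0.2707 -0.2573 -0.0773 -0.0705]
0.11 [0.4821 0.4826 0.5155 0.5169] [-0.2756 -0.2624 -0.0823 -0.0753]
0.12 [0.4794 0.4805 0.5138 0.5158] [-0.2804 -0.2674 -0.0872 -0.0802]
side b ((598.8491821289062, 106.4884033203125), (35.14637756347656, 201.71087646484375), 5.834226131439209)
0.09 [0.5874 0.5885 0.6221 0.624 ] [-0.0487 -0.0387  0.1498  0.1532]
0.1 [0.5888 0.5894 0.6226 0.6241] [-0.0547 -0.0446  0.1438  0.147 ]
0.11 [0.5886 0.5895 0.6233 0.6242] [-0.0608 -0.0505  0.1378  0.1409]
0.12 [0.588  0.5893 0.6239 0.6255] [-0.0669 -0.0564  0.1317  0.1348]
tcp chest axes 0.06681369771135537 -0.5454299240855841
```

Emit:
drive_tool(
  commands=[
    [0, 0, 0, 0, 0, 0.65],
    [0, 0, 0, 0, 0, 0.65],
    [0.7, -0.72, 0, 0, 0, 0],
    [0.7, -0.72, 0, 0, 0, 0],
    [0.7, -0.72, 0, 0, 0, 0],
    [0.7, -0.72, 0, 0, 0, 0],
    [0.7, -0.72, 0, 0, 0, 0],
    [0.7, -0.72, 0, 0, 0, 0],
    [0.7, -0.72, 0, 0, 0, 0],
    [0.7, -0.72, 0, 0, 0, 0],
    [0.7, -0.72, 0, 0, 0, 0],
    [0.7, -0.72, 0, 0, 0, 0],
    [0.7, -0.72, 0, 0, 0, 0],
    [0.7, -0.72, 0, 0, 0, 0],
    [0.7, -0.72, 0, 0, 0, 0],
    [0, 0, 0, 0, 0, 0],
    [0, 0, 0, 0, 0, 0],
  ],
  gripper=1,
)

```text
time: 2.22
tool_pos: [0.4499, -0.1262, 0.205]
ee_rot: [3.141, 0.001, 0.102]
wrist_force: [0.2, -1.1, 0.6]
width: 0.0003
finger_force: 0.0
```

```bash
cat >> h.py <<'E'
A=.1026
def st():
    o=get_obs(); t=o["tool_pos"]
    print("t",round(float(o["time"]),2),"XYZ",np.round([t[0]*np.cos(A)+t[1]*np.sin(A),-t[0]*np.sin(A)+t[1]*np.cos(A),t[2]],4),"rpy",np.round(o["ee_rot"],3),"F",np.round(o["wrist_force"],1),"w",o["width"])
E
python3 -c "from h import *; st()"
```

```text
t 2.23 XYZ [ 0.4346 -0.1716  0.205 ] rpy [3.141e+00 1.000e-03 1.020e-01] F [ 0.2 -1.1  0.6] w 0.000314219130199489
```

Emit:
drive_tool(
  commands=[
    [0, 0, 0.6, 0, 0, 0],
    [0, 0, 0.6, 0, 0, 0],
    [0, 0, 0.675, 0, 0, 0],
    [0, 0, 0, 0, 0, 0],
    [0.3, 0, 0, 0, 0, 0],
    [0.3, 0, 0, 0, 0, 0],
    [0.3, 0, 0, 0, 0, 0],
    [0.3, 0, 0, 0, 0, 0],
    [0.3, 0, 0, 0, 0, 0],
    [0.3, 0, 0, 0, 0, 0],
    [0.3, 0, 0, 0, 0, 0],
    [0.3, 0, 0, 0, 0, 0],
    [0.3, 0, 0, 0, 0, 0],
    [0.3, 0, 0, 0, 0, 0],
    [0.2, 0, 0, 0, 0, 0],
    [0.1, 0, 0, 0, 0, 0],
    [0, 0, 0, 0, 0, 0],
  ],
)

```text
time: 4.35
tool_pos: [0.5826, -0.1122, 0.1301]
ee_rot: [-3.141, -0.001, 0.102]
wrist_force: [-0.1, -0.2, -0.2]
width: 0.0004
finger_force: 0.0
```

```bash
python3 -c "from h import *; st()"
```

```text
t 4.35 XYZ [ 0.568  -0.1713  0.1301] rpy [-3.141e+00 -1.000e-03  1.020e-01] F [-0.1 -0.2 -0.2] w 0.0003650199033034911
```

Emit:
drive_tool(
  commands=[
    [0.1, 0, 0, 0, 0, 0],
    [0.1, 0, 0, 0, 0, 0],
    [0.1, 0, 0, 0, 0, 0],
  ],
)

```text
time: 4.72
tool_pos: [0.5935, -0.111, 0.1301]
ee_rot: [-3.141, 0.001, 0.102]
wrist_force: [-4.0, 0.1, 1.1]
width: 0.0001
finger_force: 1.8
```

Emit:
drive_tool(
  commands=[
    [0.06, 0, 0, 0, 0, 0],
    [0.05, 0, 0, 0, 0, 0],
  ],
)

```text
time: 4.97
tool_pos: [0.5963, -0.1107, 0.1302]
ee_rot: [-3.141, 0.005, 0.102]
wrist_force: [-10.0, -0.4, 3.3]
width: 0.0006
finger_force: 5.1
```

Run:
```python
from h import *
st()
s=snapshot("side"); cv2.imwrite("pics/side1.png",s["image"])
P=pts(s); hsv=cv2.cvtColor(s["image"],cv2.COLOR_BGR2HSV)
for c,lo,hi in(("y",20,35),("b",100,125)):
    m=(cv2.inRange(hsv,(lo,110,60),(hi,255,255))>0)&(s["range_z"]>0)&(P[...,2]>.115)&(P[...,2]<.155)&(abs(P[...,1])<.23)&(P[...,0]<.66)
    q=P[m][:,:2]; print(c,np.percentile(q@[np.cos(A),np.sin(A)],[0,2,98,100]))
```

```text
t 4.97 XYZ [ 0.5819 -0.1712  0.1302] rpy [-3.141  0.005  0.102] F [-10.   -0.4   3.3] w 0.0006297049532836551
y [0.59203638 0.59252682 0.62534092 0.62698739]
b [0.58936911 0.5893753  0.59571291 0.59740572]
```

Emit:
drive_tool(
  commands=[
    [0.05, 0, 0, 0, 0, 0],
    [0, 0, 0, 0, 0, 0],
  ],
)

```text
time: 5.28
tool_pos: [0.5963, -0.1107, 0.1302]
ee_rot: [-3.141, 0.009, 0.101]
wrist_force: [-12.6, -0.3, 4.7]
width: 0.0003
finger_force: 6.4
```

```bash
python3 -c "from h import *; st()"
```

```text
t 5.28 XYZ [ 0.5819 -0.1712  0.1302] rpy [-3.141  0.009  0.101] F [-12.6  -0.3   4.7] w 0.00030275281630369076
```

Emit:
drive_tool(
  commands=[
    [-0.5, 0, 0, 0, 0, 0],
    [-0.5, 0, 0, 0, 0, 0],
    [0, 0, -0.6, 0, 0, 0],
    [0, 0, -0.6, 0, 0, 0],
    [0, 0, -0.55, 0, 0, 0],
    [0.2, -0.7, 0, 0, 0, 0],
    [0.2, -0.7, 0, 0, 0, 0],
    [0.2, -0.7, 0, 0, 0, 0],
    [0.2, -0.7, 0, 0, 0, 0],
    [0.2, -0.7, 0, 0, 0, 0],
    [0.2, -0.7, 0, 0, 0, 0],
    [0.2, -0.7, 0, 0, 0, 0],
    [0.15, -0.525, 0, 0, 0, 0],
    [0, 0, 0, 0, 0, 0],
    [0, 0, 0, 0, 0, 0],
  ],
)

```text
time: 7.15
tool_pos: [0.6001, 0.1069, 0.2004]
ee_rot: [3.141, -0.0, 0.101]
wrist_force: [-0.3, 0.4, -0.1]
width: 0.0004
finger_force: 0.0
```

Run:
```python
from h import *
st()
for n in("top","side"):
    s=snapshot(n); cv2.imwrite(f"pics/{n}2.png",s["image"])
    P=pts(s); hsv=cv2.cvtColor(s["image"],cv2.COLOR_BGR2HSV)
    for c,lo,hi in(("y",20,35),("b",100,125)):
        m=(cv2.inRange(hsv,(lo,110,60),(hi,255,255))>0)&(s["range_z"]>0)&(P[...,2]>.115)&(P[...,2]<.155)&(abs(P[...,1])<.23)&(P[...,0]<.66)
        q=P[m][:,:2]; print(n,c,np.percentile(q@[np.cos(A),np.sin(A)],[0,2,98,100]))
```

```text
t 7.15 XYZ [0.6079 0.0449 0.2004] rpy [ 3.141 -0.     0.101] F [-0.3  0.4 -0.1] w 0.0004279220390317576
top y [0.5920637  0.59263809 0.62638293 0.62767231]
top b [0.58869932 0.58922115 0.61696148 0.62303351]
side y [0.59211068 0.5926181  0.62544789 0.62700926]
side b [0.58885548 0.58941759 0.62220868 0.62400853]
```

View pics/side2.png

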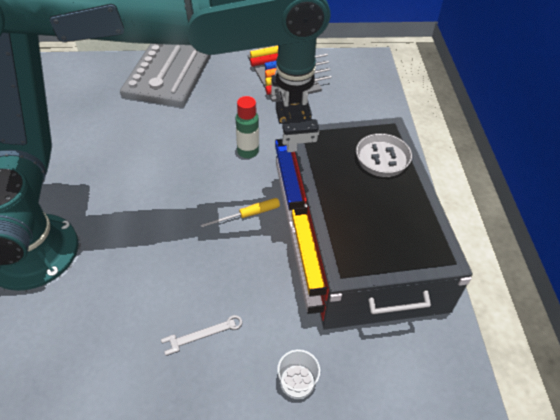

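The yellow pull is home, at (310,250). The fingertips are above the blue trough at about (295,145), and all loose things stand untouched. Descending now.

Emit:
drive_tool(
  commands=[
    [0, 0, 0.5, 0, 0, 0],
    [0, 0, 0.5, 0, 0, 0],
    [0, 0, 0.3, 0, 0, 0],
    [0, 0, 0.2, 0, 0, 0],
    [0, 0, 0.25, 0, 0, 0],
    [0, 0, 0, 0, 0, 0],
  ],
)

```text
time: 8.0
tool_pos: [0.5995, 0.1074, 0.1297]
ee_rot: [3.142, 0.001, 0.102]
wrist_force: [0.4, -0.3, -0.1]
width: 0.0004
finger_force: 0.0
```

Emit:
drive_tool(
  commands=[
    [-0.15, 0, 0, 0, 0, 0],
    [-0.15, 0, 0, 0, 0, 0],
    [-0.2, 0, 0, 0, 0, 0],
    [-0.2, 0, 0, 0, 0, 0],
  ],
)

```text
time: 8.5
tool_pos: [0.572, 0.1047, 0.131]
ee_rot: [3.141, -0.002, 0.102]
wrist_force: [3.9, 0.6, -0.8]
width: 0.0005
finger_force: 1.9
```

Run:
```python
from h import *
st()
s=snapshot("side"); cv2.imwrite("pics/side3.png",s["image"])
P=pts(s); hsv=cv2.cvtColor(s["image"],cv2.COLOR_BGR2HSV)
for c,lo,hi in(("y",20,35),("b",100,125)):
    m=(cv2.inRange(hsv,(lo,110,60),(hi,255,255))>0)&(s["range_z"]>0)&(P[...,2]>.115)&(P[...,2]<.155)&(abs(P[...,1])<.23)&(P[...,0]<.66)
    q=P[m][:,:2]; print(c,np.percentile(q@[np.cos(A),np.sin(A)],[0,2,98,100]))
```

```text
t 8.5 XYZ [0.5797 0.0455 0.131 ] rpy [ 3.141e+00 -2.000e-03  1.020e-01] F [ 3.9  0.6 -0.8] w 0.0005110418019741899
y [0.59201148 0.59270286 0.62533226 0.62629877]
b [0.56707739 0.56758166 0.6003263  0.601112  ]
```

Emit:
drive_tool(
  commands=[
    [-0.25, 0, 0, 0, 0, 0],
    [-0.25, 0, 0, 0, 0, 0],
    [-0.25, 0, 0, 0, 0, 0],
    [-0.25, 0, 0, 0, 0, 0],
    [-0.25, 0, 0, 0, 0, 0],
    [-0.25, 0, 0, 0, 0, 0],
    [-0.25, 0, 0, 0, 0, 0],
    [-0.25, 0, 0, 0, 0, 0],
    [-0.25, 0, 0, 0, 0, 0],
    [-0.15, 0, 0, 0, 0, 0],
    [-0.1, 0, 0, 0, 0, 0],
  ],
)

```text
time: 9.93
tool_pos: [0.4721, 0.0944, 0.1303]
ee_rot: [3.141, 0.0, 0.102]
wrist_force: [3.5, 0.7, 2.0]
width: -0.0
finger_force: 1.8
```

Emit:
drive_tool(
  commands=[
    [-0.08, 0, 0, 0, 0, 0],
    [-0.08, 0, 0, 0, 0, 0],
    [-0.08, 0, 0, 0, 0, 0],
  ],
)

```text
time: 10.3
tool_pos: [0.4628, 0.0935, 0.1303]
ee_rot: [3.141, 0.0, 0.102]
wrist_force: [4.2, 0.2, 2.2]
width: 0.0002
finger_force: 1.8
```

```bash
python3 -c "from h import *; st()"
```

```text
t 10.3 XYZ [0.47   0.0456 0.1303] rpy [3.141 0.    0.102] F [4.2 0.2 2.2] w 0.00022418859602998188
```

Emit:
drive_tool(
  commands=[
    [-0.08, 0, 0, 0, 0, 0],
    [-0.06, 0, 0, 0, 0, 0],
    [-0.05, 0, 0, 0, 0, 0],
    [0, 0, 0, 0, 0, 0],
    [0, 0, 0, 0, 0, 0],
  ],
)

```text
time: 10.92
tool_pos: [0.4577, 0.093, 0.1304]
ee_rot: [3.142, -0.006, 0.102]
wrist_force: [10.3, 0.8, -2.7]
width: 0.0003
finger_force: 4.9
```

Run:
```python
from h import *
st()
s=snapshot("side"); cv2.imwrite("pics/side4.png",s["image"])
P=pts(s); hsv=cv2.cvtColor(s["image"],cv2.COLOR_BGR2HSV)
for c,lo,hi,yl,yh in(("y",20,35,-.23,-.02),("b",100,125,0,.23)):
    m=(cv2.inRange(hsv,(lo,110,60),(hi,255,255))>0)&(s["range_z"]>0)&(P[...,2]>.115)&(P[...,2]<.155)&(P[...,1]>yl)&(P[...,1]<yh)&(P[...,0]<.66)
    q=P[m][:,:2]; print(c,np.percentile(q@[np.cos(A),np.sin(A)],[0,2,98,100]))
```

```text
t 10.93 XYZ [0.4648 0.0456 0.1304] rpy [ 3.142 -0.006  0.102] F [10.3  0.8 -2.7] w 0.00033831393755062364
y [0.59213021 0.59265104 0.62531055 0.62666699]
b [0.4527917  0.45300345 0.48509184 0.48608908]
```

Emit:
drive_tool(
  commands=[
    [0.1, 0, 0, 0, 0, 0],
    [0.1, 0, 0, 0, 0, 0],
    [0, 0, 0, 0, 0, 0],
    [0, 0, -0.3, 0, 0, 0],
    [0, 0, -0.5, 0, 0, 0],
    [0, 0, -0.6, 0, 0, 0],
    [0, 0, -0.6, 0, 0, 0],
    [0, 0, -0.6, 0, 0, 0],
    [-0.6, 0, 0, 0, 0, 0],
    [-0.6, 0, 0, 0, 0, 0],
    [-0.6, 0, 0, 0, 0, 0],
    [0, 0, 0, 0, 0, 0],
    [0, 0, 0, 0, 0, 0],
    [0, 0, 0, 0, 0, 0],
  ],
)

```text
time: 12.72
tool_pos: [0.3923, 0.0863, 0.2344]
ee_rot: [3.142, 0.0, 0.102]
wrist_force: [-1.1, -0.7, 0.9]
width: 0.0003
finger_force: 0.0
```

Run:
```python
from h import *
st()
for n in("top","side"):
    s=snapshot(n); cv2.imwrite(f"pics/{n}5.png",s["image"])
    P=pts(s); hsv=cv2.cvtColor(s["image"],cv2.COLOR_BGR2HSV)
    for c,lo,hi,yl,yh in(("y",20,35,-.23,-.02),("b",100,125,0,.23)):
        m=(cv2.inRange(hsv,(lo,110,60),(hi,255,255))>0)&(s["range_z"]>0)&(P[...,2]>.115)&(P[...,2]<.155)&(P[...,1]>yl)&(P[...,1]<yh)&(P[...,0]<.66)
        q=P[m][:,:2]; print(n,c,np.percentile(q@[np.cos(A),np.sin(A)],[0,2,98,100]))
```

```text
t 12.72 XYZ [0.3991 0.0457 0.2344] rpy [3.142 0.    0.102] F [-1.1 -0.7  0.9] w 0.00030023467178167627
top y [0.59224376 0.59278017 0.62637975 0.62734794]
top b [0.4527349  0.45396291 0.48477393 0.4856628 ]
side y [0.59211725 0.59260612 0.62538549 0.62662901]
side b [0.45274129 0.452961   0.48520269 0.48603147]
```

View pics/side5.png

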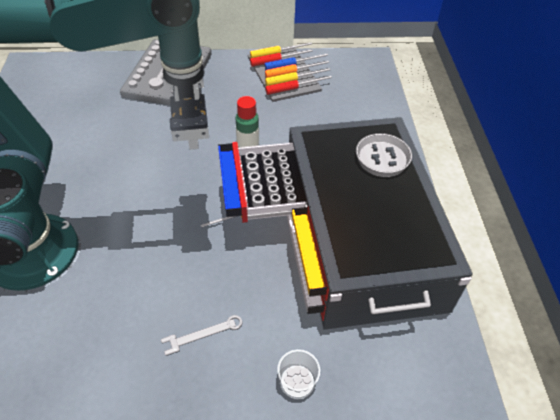

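The blue drawer is fully out at (230,180), the yellow one is home at (310,250), the hand is clear at (190,130), and the loose things haven't moved.

```bash
python3 -c "from bench import close_job; print(close_job())"
```

```text
the job is handed in; nothing more can be done
None
```

The job is handed in: the screwdriver drawer is fully home and the socket drawer is out about 140 mm, at its stop. The hand is clear, the loose things look undisturbed, and it took about 13 s; the system returned no verdict.

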